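# Make up two woodturning kits

## Task

Make up two kits for the lathe from the stock lying on the bench. The tool-handle kit goes in the tray with two compartments: the square wooden blank lying flat in the long one, the larger brass tube standing in the square one. The bottle-stopper kit goes in the tray with three: the round wooden blank standing in the biggest compartment (at one end), the steel stopper standing flange down in the middle one, the smaller brass tube standing in the remaining end one; everything is to sit fully on the tray floors, and leave the freshly oiled bowl where it is.

Things in the scene. Friction and masses are not known exactly. Their poses are not given: they have to be found in the camera images.
- handle_tray: Fixed plywood tray, two compartments in a row, 74 (x) x 234 (y) mm; origin at the centre of its underside, on the bench. Floor 4 mm thick; rims and divider 6 mm thick, 12 mm high over the bench (8 over the floor). Long compartment: 62 (x) x 154 (y) mm inside, centred at y = +34 mm, x = 0. Square compartment: 62 x 62 mm inside, centred at y = -80 mm, x = 0.
- stopper_tray: Fixed plywood tray, three compartments in a row, 82 (x) x 204 (y) mm; origin at the centre of its underside, on the bench. Floor 4 mm thick; rims and dividers 6 mm thick, 12 mm high over the bench (8 over the floor). Compartments are 70 mm wide inside, centred at x = 0: biggest (end) 70 mm long, centre y = -61 mm; middle 60 mm long, centre y = +10 mm; other end 50 mm long, centre y = +71 mm.
- square_blank: Loose square-section blank of pale wood, 130 x 28 x 28 mm, about 66 g, lying on the bench. Origin at its middle (centre of the solid, 14 mm over what it lies on), x axis along its length.
- large_ferrule: Loose larger brass tube (ferrule), open at both ends, 40 mm outside, 34 mm inside, 30 mm tall, about 75 g, standing on end. Origin at the centre of its underside, z axis up along the tube.
- small_collar: Loose smaller brass tube (collar), open at both ends, 26 mm outside, 18 mm inside, 24 mm tall, about 50 g, standing on end. Origin at the centre of its underside, z axis up along the tube.
- round_blank: Loose round blank of dark wood, a cylinder 45 mm in diameter and 60 mm tall, about 75 g, standing on end. Origin at the centre of its underside, z axis up.
- steel_stopper: Loose bare-steel bottle stopper, about 110 g, standing on its flange with the cone up: flange 34 mm in diameter and 7 mm thick, above it a slightly tapered cone, 23 mm in diameter at the flange and 19 mm at 44 mm height; 46 mm tall in all. Origin at the centre of the flange's underside, z axis up.
- oiled_bowl: Finished wooden bowl, 110 mm across and 45 mm high, standing loose on the bench beside the work; not to be disturbed. Origin at the centre of its underside.
Things that resemble listed ones, but are neither listed nor needed, are in the scene too. What is shaped like the square_blank but turquoise is not meant.

How it is judged (in metres and radians):
At the end, for the whole second after the job is handed in: Each piece rests in its own compartment, centred within 16 mm along the tray (blank 15) and 16 to 26 across, upright within 0.1 rad (tubes and round blank either end down; square blank level to 0.08, along trough to 0.3), within 3 mm of the floor, under 20 mm/s; bowl moved under 15 mm (x of square_blank in the frame of handle_tray between -0.02 and 0.02 m and y of square_blank in the frame of handle_tray between 0.019 and 0.049 m and linear speed of each of square_blank, large_ferrule, round_blank, steel_stopper, small_collar below 0.02 m/s and z of square_blank in the frame of handle_tray below 0.021 m and angle between square_blank's own x axis and vertical between 1.49 and 1.65 rad and angle between the x axis of square_blank and the y axis of handle_tray, either way round below 0.3 rad and x of large_ferrule in the frame of handle_tray between -0.016 and 0.016 m and y of large_ferrule in the frame of handle_tray between -0.096 and -0.064 m and ((angle between large_ferrule's own z axis and vertical below 0.1 rad and z of large_ferrule in the frame of handle_tray below 0.007 m) or (angle between large_ferrule's own z axis and vertical above 3.0416 rad and z of large_ferrule in the frame of handle_tray below 0.037 m)) and x of round_blank in the frame of stopper_tray between -0.016 and 0.016 m and y of round_blank in the frame of stopper_tray between -0.077 and -0.045 m and ((angle between round_blank's own z axis and vertical below 0.1 rad and z of round_blank in the frame of stopper_tray below 0.007 m) or (angle between round_blank's own z axis and vertical above 3.0416 rad and z of round_blank in the frame of stopper_tray below 0.067 m)) and x of steel_stopper in the frame of stopper_tray between -0.021 and 0.021 m and y of steel_stopper in the frame of stopper_tray between -0.006 and 0.026 m and angle between steel_stopper's own z axis and vertical below 0.1 rad and z of steel_stopper in the frame of stopper_tray below 0.007 m and x of small_collar in the frame of stopper_tray between -0.026 and 0.026 m and y of small_collar in the frame of stopper_tray between 0.055 and 0.087 m and ((angle between small_collar's own z axis and vertical below 0.1 rad and z of small_collar in the frame of stopper_tray below 0.007 m) or (angle between small_collar's own z axis and vertical above 3.0416 rad and z of small_collar in the frame of stopper_tray below 0.031 m)) and distance of oiled_bowl from where it was at the start of the episode below 0.015 m); the robot touches nothing.
It fails at once if the oiled bowl is pushed away or lifted (more than 15 mm) (distance of oiled_bowl from where it was at the start of the episode above 0.015 m).
It also fails if it takes over 128 s, if anything falls off the work surface, if the arm or the gripper's body presses on something with over 40 N, if the wrist force passes 120 N, or if a joint passes its speed limit or range.

## Robot

A 6-joint arm with a two-finger parallel gripper is mounted at the origin on the work surface. World frame = base frame: x ahead of the robot, y to its left, z up, the work surface at z = 0. Lengths are in mm, angles in degrees, forces in N, time in s.
With the tool pointing down it reaches from about 350 to 850 mm from the base axis. Payload 8.1 kg.
Tool frame: the origin (TCP) lies at the very end of the fingers, on their centre line; the grasp point (between the pads) lies 19 mm behind it; z points along the fingers, y is the line along which they close (so a half turn about z gives the same grasp; the last joint's range is limited). The gripper opens to 85 mm and grips with 20 to 120 N. Pads are 22 mm wide; open, the fingers measure 114 mm over their backs; the gripper's body (76 mm by 85 mm) begins 54 mm behind the grasp point. The pads swing forward as they close: fully open they stand 13 mm farther back than shut.
Start: joints at [-70.096, 7.471, 85.268, -0, 87.261, -4.893], TCP at [251.668, -544.673, 231.292] pointing down, gripper open.
Joint ranges: [-169.43, 169.43], [-51.17, 129.36], [1.28, 143.12], [-76.62, 256.62], [0, 156.53], [-152.29, 152.29]. Speed limits (degrees/s): [136.94, 136.94, 159.86, 180, 180, 180].

## Interface

Orientations are given as [roll, pitch, yaw] about the fixed x, y, z axes, in that order (R = Rz(yaw) Ry(pitch) Rx(roll)).
In Python, from bench import status, viewer, job gives the robot as it stands.
- The arm moves only by the tool arm_command, never from a script. Its argument "targets" is a list that holds one entry, the list of rows, each a list of 7 numbers: the shift along the world's x, y, z in m, then the turn, a rotation vector about the world's x, y, z in rad, then the opening, from -1 (shut) to 1 (fully open). In form: [[[dx, dy, dz, rx, ry, rz, gripper], ...]]. A call has 1 to 10 rows; each row shifts and turns the commanded pose from where the row before left it; what a row does not reach is not made up. A row lasts 1/8 s, in which the tool goes at most 62.5 mm and 10.7 degrees, less where a joint would pass 70% of its speed; a pose out of reach is approached as far as the arm can. A call with a gripper value outside its range is refused whole. The fingers move at their own pace and stop on an object; "force" is the grip in N (left out, the last holds). Time passes only in rows, so rows that do not move let the fingers close. It gives the time, the measured TCP pose, the force, the opening and the grip force at its end, in the units of the state.
- status.sense(): the state, without advancing time (a new reading comes with each control period).
- viewer.snapshot(name): name is "side" or "top" or "wrist"; returns the picture (420x560x3 uint8, red, green, blue); there is no depth.
- viewer.camera_model(name): a dict with "vertical_fov" (degrees; the focal length in pixels is half the picture's height over the tangent of half this angle, whatever the lens; pixels are square), "cx", "cy" (the principal point, pixels), "xyz" and "attitude" of the camera in the world. Camera axes: x right, y down, z forward; pixel columns grow to the right and rows downward; lengths in mm; the calibration is good to about 2 mm. The wrist camera is an equidistant fisheye: a pixel r from the principal point sees the ray r / f radians off the axis. A picture is of the moment at which its call begins: read the wrist's pose just before it. camera_model takes no time and is no camera call; for the wrist camera it gives the pose at the moment of the call.
- job.hand_in(): hands the job in; it is judged then, once.
The state is a dict: "time": time; "joint_pos": joint angles; "qd": joint speeds; "joint_efforts": joint torques, N m; "tool_pos": TCP position; "tcp_rot": TCP orientation; "ft_force": force on the tool from outside, world axes, zero at the start; "wrist_torque": the same for the moment, N m; "finger_gap": finger opening in mm; "grip_force": force on a finger pad.
Only numpy, scipy, OpenCV 4.12 (cv2) and the standard library are available. Lean on these libraries where they do the work, as an engineer would, in place of code of your own. Each camera call takes 0.05 s, during which the arm holds its last target. There are 200 camera calls.

## Working session

There is one attempt and no reset: what is moved stays moved. The work goes in short steps, Python scripts to look and compute and a tool call to move; the robot and the scene stay as the last step left them, time stands still between calls to the robot, and variables do not carry over. Pictures are saved under pics/ and viewed, at most 14 in all, crops included, and the job is handed in when it is done.

Besides the shell and the picture viewer there is one more tool, called after "Call:" as name(argument=value, ...), one argument or row to a line, values as JSON. arm_command: Moves the arm, as the interface text tells. Its arguments: {"type":"object","properties":{"targets":{"type":"array"},"force":{"type":"number"}},"required":["targets"]}

```bash
ls; mkdir -p pics; python3 - <<'E'
from bench import status, viewer
import cv2
print(status.sense())
for n in ("top","side","wrist"):
    print(n,viewer.camera_model(n))
    cv2.imwrite(f"pics/{n}0.png",viewer.snapshot(n)[:,:,::-1])
E
```

```text
pics
{'time': 0.0, 'joint_pos': array([-7.00964533e+01,  7.51638695e+00,  8.53306320e+01, -9.17798736e-04,
        8.72621516e+01, -4.89189772e+00]), 'qd': array([-0.1084219 , -0.04586862,  0.16316908,  0.0892706 , -0.04065929,
       -0.00858825]), 'joint_efforts': array([-1.24058803e-03, -5.69409835e+01, -5.00546622e+01, -3.64448370e-04,
        1.50090567e-02, -1.78849660e-05]), 'tool_pos': array([ 251.46062656, -544.14052799,  230.21814745]), 'tcp_rot': array([-1.79891149e+02, -8.39630025e-03,  2.47954812e+01]), 'ft_force': array([-0.01527748, -0.24634586, -0.2381632 ]), 'wrist_torque': array([-0.07347907,  0.02733531,  0.02271319]), 'grip_force': 0.0, 'finger_gap': 85.1616701636028}
top {'vertical_fov': 54.03104681516814, 'cx': 280.2853715973661, 'cy': 204.57556431950982, 'xyz': array([ 247.64389238,    9.52751193, 1220.47252985]), 'attitude': array([-169.24746432,   -1.13609439,  -90.14901747])}
side {'vertical_fov': 42.54848951904934, 'cx': 277.98928050362053, 'cy': 209.77411400815186, 'xyz': array([ 384.66873881, 1170.78900947,  727.70271615]), 'attitude': array([-119.88055123,   -0.82971935, -175.70685226])}
wrist {'vertical_fov': 65.70646984690485, 'cx': 280.8664699783639, 'cy': 210.45612043539256, 'xyz': array([ 319.26969332, -513.54617046,  372.95081707]), 'attitude': array([ 1.62899809e+02,  1.36095876e-01, -6.51460863e+01])}
```

View pics/top0.png

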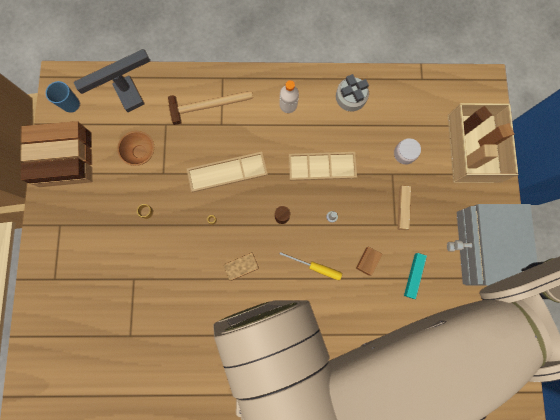

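View pics/side0.png

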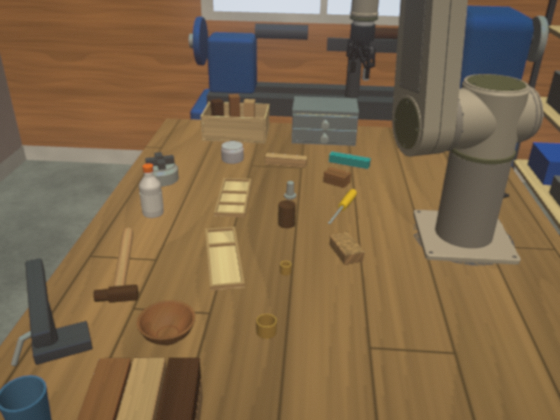

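Top view: handle tray (227,171), stopper tray (322,166), square blank (405,207), large ferrule (145,211), small collar (211,219), round blank (282,214), stopper (332,216) and bowl (136,148). The side view shows the same things. I'll zoom in and measure next.

```bash
cat > h.py <<'E'
import numpy as np, cv2
from scipy.spatial.transform import Rotation as R
def ray(m,u,v,fish=False):
    f=210/np.tan(np.radians(m["vertical_fov"]/2))
    a,b=u-m["cx"],v-m["cy"]
    if fish:
        r=np.hypot(a,b)+1e-9; t=r/f; d=np.array([np.sin(t)*a/r,np.sin(t)*b/r,np.cos(t)])
    else:
        d=np.array([a/f,b/f,1.]); d/=np.linalg.norm(d)
    return np.array(m["xyz"]), R.from_euler("xyz",m["attitude"],degrees=True).as_matrix()@d
def plane(m,u,v,z,fish=False):
    o,d=ray(m,u,v,fish); return o+d*(z-o[2])/d[2]
def two(r1,r2):
    (o1,d1),(o2,d2)=r1,r2
    s,*_=np.linalg.lstsq(np.c_[d1,-d2],o2-o1,rcond=None)
    p,q=o1+s[0]*d1,o2+s[1]*d2
    return (p+q)/2,np.linalg.norm(p-q)
E
python3 - <<'E'
from h import *
from bench import viewer
m=viewer.camera_model("top")
for n,u,v,z in [("htray",227,171,12),("stray",322,166,12),("sq",405,207,28),("fer",145,211,15),("col",211,219,12),("rb",282,214,30),("st",332,216,25),("bowl",136,148,45)]:
    print(n,plane(m,u,v,z).round())
im=cv2.imread("pics/top0.png")
cv2.imwrite("pics/topc.png",cv2.resize(im[125:285,120:425],None,fx=2.6,fy=2.6,interpolation=cv2.INTER_CUBIC))
E
```

```text
htray [580. 146.  12.]
stray [ 597. -142.   12.]
sq [ 467. -384.   28.]
fer [457. 384.  15.]
col [433. 190.  12.]
rb [446. -20.  30.]
st [ 441. -167.   25.]
bowl [641. 413.  45.]
```

View pics/topc.png

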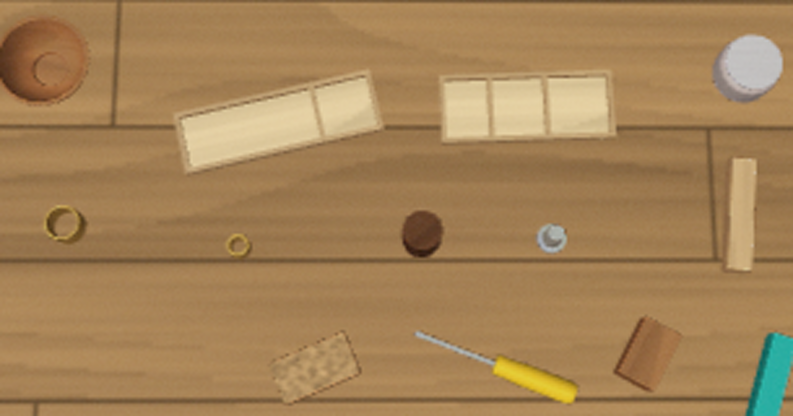

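Call:
arm_command(
  targets=[
    [[0.027,0.04,0.015,0,0,0.147,1],[0.027,0.04,0.015,0,0,0.147,1],[0.027,0.04,0.015,0,0,0.147,1],[0.027,0.04,0.015,0,0,0.147,1],[0.027,0.04,0.015,0,0,0.147,1],[0.027,0.04,0.015,0,0,0.147,1],[0.027,0.04,0.015,0,0,0.147,1],[0.027,0.04,0.015,0,0,0.147,1],[0,0,0,0,0,0,1],[0,0,0,0,0,0,1]],
  ],
)

```text
time: 1.4
tool_pos: [467.4, -224.8, 350.8]
tcp_rot: [-179.9, -0.0, 92.1]
ft_force: [0.1, -0.0, 0.7]
finger_gap: 85.7
grip_force: 0.0
```

```bash
python3 - <<'E'
from bench import status, viewer
import cv2,pickle
m=viewer.camera_model("wrist"); im=viewer.snapshot("wrist"); pickle.dump((m,im),open("w1.pkl","wb"))
cv2.imwrite("pics/w1.png",im[:,:,::-1]);print(m)
E
```

```text
{'vertical_fov': 65.70646984690485, 'cx': 280.8664699783639, 'cy': 210.45612043539256, 'xyz': array([ 464.35717093, -150.37933621,  493.38787297]), 'attitude': array([1.62937448e+02, 7.77392044e-02, 2.20008874e+00])}
```

View pics/w1.png

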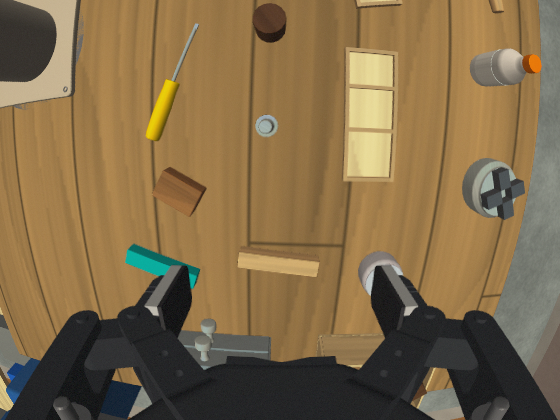

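Call:
arm_command(
  targets=[
    [[0,0.05,0,0,0,0,1],[0,0.05,0,0,0,0,1],[0,0.05,0,0,0,0,1],[0,0.05,0,0,0,0,1],[0,0.05,0,0,0,0,1],[0,0.05,0,0,0,0,1],[0,0,0,0,0,0,1],[0,0,0,0,0,0,1]],
  ],
)

```text
time: 2.45
tool_pos: [467.6, 74.2, 350.8]
tcp_rot: [-179.9, 0.0, 92.1]
ft_force: [0.7, -0.9, -0.6]
finger_gap: 85.4
grip_force: 0.0
```

```bash
python3 - <<'E'
from bench import status, viewer
import cv2,pickle
m=viewer.camera_model("wrist"); im=viewer.snapshot("wrist"); pickle.dump((m,im),open("w2.pkl","wb"))
cv2.imwrite("pics/w2.png",im[:,:,::-1]);print(m)
E
```

```text
{'vertical_fov': 65.70646984690485, 'cx': 280.8664699783639, 'cy': 210.45612043539256, 'xyz': array([464.56286456, 148.63981744, 493.31670282]), 'attitude': array([1.62901345e+02, 8.13962498e-02, 2.15881918e+00])}
```

View pics/w2.png

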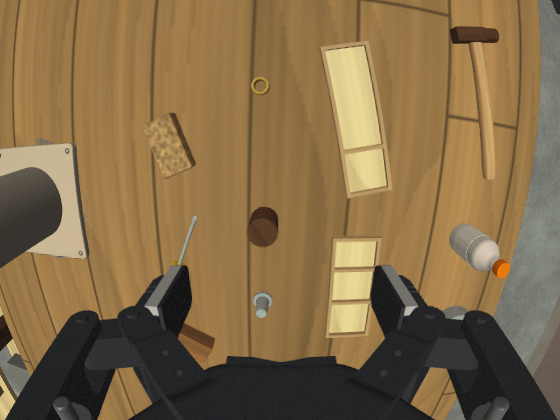

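w1 shows the stopper tray (370,115), stopper (266,126), square blank (279,262) and round blank (269,23). w2 shows the handle tray (356,118), collar (260,86), round blank (263,226), stopper tray (355,288) and stopper (262,305). Next I'll segment these and triangulate.

```bash
python3 - <<'E'
from h import *
import pickle
from bench import viewer
w1=pickle.load(open("w1.pkl","rb"));w2=pickle.load(open("w2.pkl","rb"))
mt=viewer.camera_model("top");top=cv2.imread("pics/top0.png")
ims={"w1":cv2.cvtColor(w1[1],cv2.COLOR_RGB2BGR),"w2":cv2.cvtColor(w2[1],cv2.COLOR_RGB2BGR),"top":top}
for k,p in [("w1",(370,70)),("w1",(372,150)),("w1",(279,265)),("w1",(265,125)),("w1",(257,125)),("w1",(272,15)),("w1",(300,200)),("w2",(252,86)),("w2",(260,215)),("w2",(325,80)),("top",(405,207)),("top",(230,170)),("top",(145,205)),("top",(300,240)),("top",(282,211)),("top",(333,214))]:
    h=cv2.cvtColor(ims[k],cv2.COLOR_BGR2HSV); print(k,p,h[p[1],p[0]])
def comps(k,lo,hi,roi,amin=15):
    h=cv2.cvtColor(ims[k],cv2.COLOR_BGR2HSV); x0,y0,x1,y1=roi
    m=cv2.inRange(h,lo,hi)[y0:y1,x0:x1]
    for c in cv2.findContours(m,cv2.RETR_EXTERNAL,cv2.CHAIN_APPROX_NONE)[0]:
        if len(c)>2 and cv2.contourArea(c)>amin:
            r=cv2.minAreaRect(c+np.array([[[x0,y0]]],dtype=np.int32)); print(k,np.round(r[0],1),np.round(r[1],1),round(r[2],1))
print("floors");L=(20,40,190),(35,140,255)
comps("w1",*L,(335,35,410,190));comps("w2",*L,(310,30,400,345));comps("top",*L,(180,140,365,200))
print("dark");D=(0,0,0),(15,255,95)
comps("w1",*D,(240,0,300,50));comps("w2",*D,(235,195,290,260));comps("top",*D,(265,195,300,230))
print("grey");G=(80,10,60),(130,255,255)
comps("w1",*G,(245,105,290,145));comps("w2",*G,(240,280,285,330));comps("top",*G,(320,205,345,230))
E
```

```text
w1 (370, 70) [ 24  88 231]
w1 (372, 150) [ 24  88 233]
w1 (279, 265) [ 19 117 205]
w1 (265, 125) [ 84  22 175]
w1 (257, 125) [ 77  21 173]
w1 (272, 15) [ 12 140  89]
w1 (300, 200) [ 18 134 145]
w2 (252, 86) [ 21 160 179]
w2 (260, 215) [  9 137  65]
w2 (325, 80) [ 17 136 142]
top (405, 207) [ 19  97 202]
top (230, 170) [ 21  74 228]
top (145, 205) [ 18 173 134]
top (300, 240) [ 16 123 166]
top (282, 211) [ 12 161  98]
top (333, 214) [ 51  10 176]
floors
w1 [368.5 153.6] [42.5 45.2] 1.9
w1 [369.9 108.2] [43.3 39.3] 2.0
w1 [370.4  69.1] [45.1 31.7] 4.2
w2 [348.  317.5] [28.  39.1] 87.7
w2 [352. 285.] [28. 40.] 90.0
w2 [354.5 253.5] [25. 41.] 90.0
w2 [365.5 169.5] [38.9 37.9] 81.3
w2 [353.3  96.9] [100.8  39.6] 79.5
top [215.9 174.1] [18.8 50.9] 77.0
top [299.  166.5] [21. 16.] 90.0
top [342. 165.] [20. 22.] 90.0
top [318.9 166. ] [21.2 19.2] 85.9
top [252.4 165.6] [18.4 19.9] 76.0
dark
w1 [269.   22.5] [37. 32.] 90.0
w2 [262.5 226.5] [39. 29.] 90.0
top [283.  217.6] [10.8 15.1] 67.4
grey
w1 [265.  120.5] [11. 18.] 90.0
```

```bash
python3 - <<'E'
from h import *
import pickle
from bench import viewer
w1=pickle.load(open("w1.pkl","rb"));w2=pickle.load(open("w2.pkl","rb"));mt=viewer.camera_model("top");ms=viewer.camera_model("side")
def W(w,u,v,z): return plane(w[0],u,v,z,True).round(1)[:2]
print("stray z12: w1",[W(w1,*p,8) for p in [(368.5,153.6),(369.9,108.2),(370.4,69.1)]],"w2",[W(w2,*p,8) for p in [(348,317.5),(352,285),(354.5,253.5)]],"top",[plane(mt,*p,8).round(1)[:2] for p in [(342,165),(318.9,166),(299,166.5)]])
print("htray w2",[W(w2,*p,8) for p in [(365.5,169.5),(353.3,96.9)]],"top",[plane(mt,*p,8).round(1)[:2] for p in [(252.4,165.6),(215.9,174.1)]])
for a,b in [((369.9,108.2),(352,285)),((368.5,153.6),(348,317.5))]: print("tri stray",two(ray(w1[0],*a,True),ray(w2[0],*b,True)))
for a,b in [((365.5,169.5),(252.4,165.6)),((353.3,96.9),(215.9,174.1))]: print("tri htray",two(ray(w2[0],*a,True),ray(mt,*b)))
b=lambda a:cv2.cvtColor(a,cv2.COLOR_RGB2BGR)
top=cv2.imread("pics/top0.png");side=cv2.imread("pics/side0.png")
def crop(im,x,y,w=60): return cv2.resize(im[y:y+w*3//4,x:x+w],(260,195),interpolation=cv2.INTER_CUBIC)
w1i,w2i=b(w1[1]),b(w2[1])
rows=[[crop(w1i,230,225,100),crop(w1i,240,105),crop(w2i,230,65)],[crop(w2i,230,195,80),crop(w1i,240,0),crop(top,115,190)],[crop(side,240,300),crop(side,260,250),crop(w2i,235,285)]]
cv2.imwrite("pics/mosaic.png",np.vstack([np.hstack(r) for r in rows]))
E
```

```text
stray z12: w1 [array([ 600., -203.]), array([ 597. , -133.3]), array([594.7, -73.1])] w2 [array([ 600.8, -201.9]), array([ 598.5, -131.6]), array([595. , -70.9])] top [array([ 601.4, -204.5]), array([ 598.1, -133.5]), array([596.3, -72.6])]
htray w2 [array([597.6,  70.5]), array([570.5, 180.1])] top [array([598.7,  69.6]), array([571.6, 179.8])]
tri stray (array([ 598.55458855, -133.23194976,    5.07185733]), np.float64(1.3968500472940892))
tri stray (array([ 600.96355863, -203.26858944,    5.98201337]), np.float64(0.6902142185978523))
tri htray (array([599.30856179,  69.80618967,   3.8652385 ]), np.float64(1.099294865596228))
tri htray (array([570.21868975, 179.57420143,  11.47392427]), np.float64(1.1363296257364617))
```

View pics/mosaic.png

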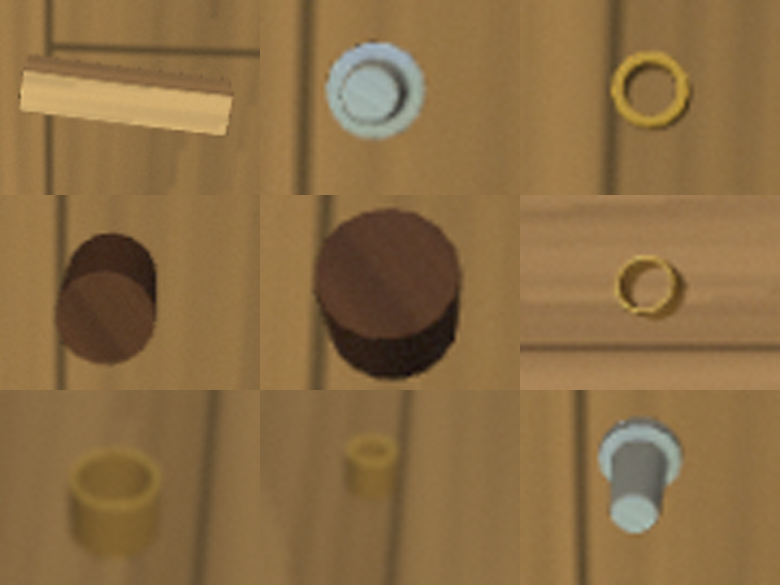

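The mosaic gives sub-pixel centres: blank top in w1 (278.5,264.2), stopper flange and tip, collar and ferrule rims, and the round blank's top face in both wrist views.

```bash
python3 - <<'E'
from h import *
import pickle
from bench import viewer
w1=pickle.load(open("w1.pkl","rb"))[0];w2=pickle.load(open("w2.pkl","rb"))[0];mt=viewer.camera_model("top");ms=viewer.camera_model("side")
r1=lambda u,v:ray(w1,u,v,True); r2=lambda u,v:ray(w2,u,v,True); rt=lambda u,v:ray(mt,u,v); rs=lambda u,v:ray(ms,u,v)
for n,a,b in [("st flange",r1(266.8,125.8),r2(262.7,301.2)),("st top",r1(264.9,126.5),r2(261.5,313.4)),("collar top",r2(260.2,85.8),rs(285.6,263.8)),("round top",r1(269.5,18),r2(262.6,232.5)),("ferrule top",rt(144.1,210.8),rs(266.5,320.1)),("blank",r1(278.5,264.2),rt(405,207))]:
    p,e=two(a,b);print(n,p.round(1),round(e,1))
p=plane(w1,238.5,258.8,28,True);q=plane(w1,318.7,269.2,28,True);print("blank",p.round(1),q.round(1),((p+q)/2).round(1),np.degrees(np.arctan2(q[1]-p[1],q[0]-p[0])),np.linalg.norm(p-q))
print("collar",plane(w2,260.2,85.8,24,True).round(1),"round",plane(w2,262.6,232.5,60,True).round(1),"fer",plane(mt,144.1,210.8,30).round(1))
A=np.array([[600.3,-202.7],[595,-72]]);v=A[1]-A[0];print("stray yaw",np.degrees(np.arctan2(-v[0],v[1])))
v=np.array([571,180])-np.array([598.1,70]);print("htray yaw",np.degrees(np.arctan2(-v[0],v[1])))
E
```

```text
st flange [ 443.7 -169.3    7.2] 0.2
st top [ 443.2 -168.9   45.7] 1.1
collar top [432.2 187.6  23.5] 1.9
round top [443.9 -19.2  58.2] 0.3
ferrule top [455.4 382.8  28.9] 0.8
blank [ 468.9 -387.3   18.8] 0.1
blank [ 405.  -376.1   28. ] [ 533.9 -389.7   28. ] [ 469.4 -382.9   28. ] -6.001241635494887 129.66355062963171
collar [433.2 187.7  24. ] round [444.1 -18.5  60. ] fer [454.8 382.4  30. ]
stray yaw 2.322122017927201
htray yaw 13.839983804727662
```

Call:
arm_command(
  targets=[
    [[-0.0115,0.038,-0.03,0,0,0,0.3],[-0.0115,0.038,-0.03,0,0,0,0.3],[-0.0115,0.038,-0.03,0,0,0,0.3],[0,0,-0.05,0,0,0,0.3],[0,0,-0.05,0,0,0,0.3],[0,0,-0.05,0,0,0,0.3],[0,0,-0.05,0,0,0,0.3],[0,0,0,0,0,0,0.3],[0,0,0,0,0,0,0.3]],
  ],
  force=40,
)

```text
time: 3.62
tool_pos: [434.6, 188.7, 63.0]
tcp_rot: [179.9, -0.0, 92.1]
ft_force: [0.1, -0.9, 0.1]
finger_gap: 55.5
grip_force: 0.0
```

Call:
arm_command(
  targets=[
    [[-0.001,-0.001,-0.03,0,0,0,0.3],[0,0,-0.026,0,0,0,0.3],[0,0,0,0,0,0,0.3],[0,0,0,0,0,0,-0.8],[0,0,0,0,0,0,-0.8],[0,0,0,0,0,0,-0.8],[0,0,0,0,0,0,-0.8],[0,0,0,0,0,0,-0.8],[0,0,0,0,0,0,-0.8],[0,0,0,0,0,0,-0.8]],
  ],
  force=40,
)

```text
time: 4.88
tool_pos: [434.2, 188.9, 7.9]
tcp_rot: [179.8, -0.1, 92.2]
ft_force: [-2.8, -1.0, 8.8]
finger_gap: 24.5
grip_force: 38.8
```

Call:
arm_command(
  targets=[
    [[0,0,0.04,0,0,0,-0.8],[0,0,0.05,0,0,0,-0.8],[0.0268,-0.0435,0,0,0,0,-0.8],[0.0268,-0.0435,0,0,0,0,-0.8],[0.0268,-0.0435,0,0,0,0,-0.8],[0.0268,-0.0435,0,0,0,0,-0.8],[0.0268,-0.0435,0,0,0,0,-0.8],[0.0268,-0.0435,-0.03,0,0,0,-0.8],[0,0,-0.02,0,0,0,-0.8],[0,0,0,0,0,0,-0.8]],
  ],
)

```text
time: 6.12
tool_pos: [591.2, -72.2, 43.6]
tcp_rot: [-179.8, -0.1, 92.1]
ft_force: [-0.2, 0.5, -1.0]
finger_gap: 24.5
grip_force: 39.7
```

Call:
arm_command(
  targets=[
    [[0.004,0,-0.02,0,0,0,-0.8],[0,0,-0.01,0,0,0,-0.8],[0,0,-0.001,0,0,0,-0.8],[0,0,0,0,0,0,-0.8],[0,0,0,0,0,0,-0.8]],
  ],
)

```text
time: 6.75
tool_pos: [597.5, -72.7, 15.0]
tcp_rot: [179.9, 0.0, 92.2]
ft_force: [0.2, -0.0, -0.6]
finger_gap: 24.8
grip_force: 39.7
```

Call:
arm_command(
  targets=[
    [[-0.002,0,-0.002,0,0,0,-0.8],[0,0,-0.001,0,0,0,-0.8],[0,0,0,0,0,0,-0.8],[0,0,0,0,0,0,-0.2],[0,0,0,0,0,0,-0.2],[0,0,0,0,0,0,-0.2],[0,0,0.03,0,0,0,-0.2],[0,0,0.05,0,0,0,0.6],[0,0,0.05,0,0,0,0.6],[-0.03,0.01,0.02,0,0,0,0.6]],
  ],
)

```text
time: 8.0
tool_pos: [567.7, -63.5, 165.8]
tcp_rot: [179.6, 0.1, 92.1]
ft_force: [-0.4, -0.4, 0.1]
finger_gap: 68.5
grip_force: 0.0
```

Call:
arm_command(
  targets=[
    [[-0.04,0.015,0,0,0,0,0.65],[-0.04,0.015,0,0,0,0,0.65],[-0.042,0.014,0,0,0,0,0.65],[0,0,-0.04,0,0,0,0.65],[0,0,-0.035,0,0,0,0.65],[0,0,0,0,0,0,0.65],[0,0,0,0,0,0,0.65]],
  ],
)

```text
time: 8.88
tool_pos: [443.7, -18.8, 87.5]
tcp_rot: [179.9, 0.0, 92.2]
ft_force: [-0.4, 0.1, 0.0]
finger_gap: 70.6
grip_force: 0.0
```

Call:
arm_command(
  targets=[
    [[0,0,-0.035,0,0,0,0.65],[0,0,-0.028,0,0,0,0.65],[0,0,0,0,0,0,0.1],[0,0,0,0,0,0,-0.3],[0,0,0,0,0,0,-0.3],[0,0,0,0,0,0,-0.3],[0,0,0,0,0,0,-0.3],[0,0,0,0,0,0,-0.3]],
  ],
)

```text
time: 9.88
tool_pos: [444.2, -18.8, 24.6]
tcp_rot: [179.9, 0.0, 92.2]
ft_force: [-0.5, 0.6, 6.7]
finger_gap: 44.2
grip_force: 41.2
```

Call:
arm_command(
  targets=[
    [[0,0,0.04,0,0,0,-0.3],[0,0,0.04,0,0,0,-0.3],[0.026,-0.0307,0,0,0,0,-0.3],[0.026,-0.0307,0,0,0,0,-0.3],[0.026,-0.0307,0,0,0,0,-0.3],[0.026,-0.0307,0,0,0,0,-0.3],[0.026,-0.0307,0,0,0,0,-0.3],[0.026,-0.0307,-0.02,0,0,0,-0.3],[0,0,-0.03,0,0,0,-0.3],[0,0,0,0,0,0,-0.3]],
  ],
)

```text
time: 11.12
tool_pos: [596.4, -202.1, 49.9]
tcp_rot: [-179.7, -0.2, 92.1]
ft_force: [-0.7, -0.7, -1.2]
finger_gap: 44.3
grip_force: 41.2
```

Call:
arm_command(
  targets=[
    [[0.002,-0.001,-0.012,0,0,0,-0.3],[0,0,-0.006,0,0,0,-0.3],[0,0,0,0,0,0,-0.3],[0,0,0,0,0,0,-0.3]],
  ],
)

```text
time: 11.62
tool_pos: [601.3, -203.9, 36.0]
tcp_rot: [180.0, 0.0, 92.2]
ft_force: [0.9, -0.8, 0.4]
finger_gap: 44.1
grip_force: 41.2
```

Call:
arm_command(
  targets=[
    [[-0.001,0.001,-0.004,0,0,0,-0.3],[0,0,-0.0035,0,0,0,-0.3],[0,0,0,0,0,0,-0.3],[0,0,0,0,0,0,0.4],[0,0,0,0,0,0,0.4],[0,0,0,0,0,0,0.4],[0,0,0.03,0,0,0,0.4],[0,0,0.05,0,0,0,0.4],[-0.04,0.009,0.03,0,0,0,0.4],[-0.04,0.009,0,0,0,0,0.2]],
  ],
)

```text
time: 12.88
tool_pos: [521.4, -185.7, 141.5]
tcp_rot: [179.7, 0.2, 92.2]
ft_force: [-0.1, -0.0, -0.3]
finger_gap: 51.3
grip_force: 0.0
```

Call:
arm_command(
  targets=[
    [[-0.039,0.0085,0,0,0,0,0.2],[-0.038,0.0085,0,0,0,0,0.2],[0,0,-0.04,0,0,0,0.2],[0,0,-0.03,0,0,0,0.2],[0,0,0,0,0,0,0.2],[0,0,0,0,0,0,0.2]],
  ],
)

```text
time: 13.62
tool_pos: [443.6, -168.2, 68.9]
tcp_rot: [180.0, 0.0, 92.2]
ft_force: [0.5, -0.7, -0.4]
finger_gap: 51.4
grip_force: 0.0
```

Call:
arm_command(
  targets=[
    [[0,-0.001,-0.03,0,0,0,0.2],[0,0,-0.024,0,0,0,0.2],[0,0,0,0,0,0,0],[0,0,0,0,0,0,-0.9],[0,0,0,0,0,0,-0.9],[0,0,0,0,0,0,-0.9],[0,0,0,0,0,0,-0.9],[0,0,0,0,0,0,-0.9],[0,0,0,0,0,0,-0.9]],
  ],
)

```text
time: 14.75
tool_pos: [444.6, -169.6, 15.9]
tcp_rot: [179.8, 0.1, 92.2]
ft_force: [-1.3, 0.6, 6.8]
finger_gap: 19.7
grip_force: 39.7
```

Call:
arm_command(
  targets=[
    [[0,0,0.04,0,0,0,-0.9],[0,0,0.05,0,0,0,-0.9],[0.04,0.009,0,0,0,0,-0.9],[0.04,0.009,0,0,0,0,-0.9],[0.04,0.009,0,0,0,0,-0.9],[0.034,0.0095,-0.02,0,0,0,-0.9],[0,0,-0.03,0,0,0,-0.9],[0,0,-0.018,0,0,0,-0.9],[0,0,0,0,0,0,-0.9],[0,0,0,0,0,0,-0.9]],
  ],
)

```text
time: 16.0
tool_pos: [597.5, -132.8, 37.2]
tcp_rot: [179.9, 0.0, 92.2]
ft_force: [-0.0, 0.4, -1.7]
finger_gap: 19.5
grip_force: 39.9
```

Call:
arm_command(
  targets=[
    [[0,0,-0.01,0,0,0,-0.9],[0,0,-0.006,0,0,0,-0.9],[0,0,0,0,0,0,-0.9],[0,0,0,0,0,0,-0.9]],
  ],
)

```text
time: 16.5
tool_pos: [597.2, -132.5, 20.0]
tcp_rot: [180.0, 0.0, 92.2]
ft_force: [-0.2, -0.2, 2.0]
finger_gap: 19.5
grip_force: 40.1
```

Call:
arm_command(
  targets=[
    [[0,0,0,0,0,0,0],[0,0,0,0,0,0,0],[0,0,0,0,0,0,0],[0,0,0.03,0,0,0,0],[0,0,0.05,0,0,0,0.5],[0,0,0.05,0,0,0,0.5],[-0.014,0.05,0,0,0,0.05,0.5],[-0.014,0.05,0,0,0,0.05,0.5],[-0.014,0.05,0,0,0,0.05,0.5],[-0.014,0.05,0,0,0,0.054,0.5]],
  ],
)

```text
time: 17.75
tool_pos: [540.4, 69.1, 149.9]
tcp_rot: [180.0, -0.0, 103.9]
ft_force: [0.7, 0.7, -0.4]
finger_gap: 64.1
grip_force: 0.0
```

Call:
arm_command(
  targets=[
    [[-0.014,0.05,0,0,0,0,0.5],[-0.014,0.05,0,0,0,0,0.5],[-0.014,0.05,0,0,0,0,0.5],[-0.014,0.05,0,0,0,0,0.5],[-0.014,0.05,0,0,0,0,0.5],[-0.014,0.05,0,0,0,0,0.5],[0,0.015,-0.04,0,0,0,0.5],[0,0,-0.04,0,0,0,0.5],[0,0,0,0,0,0,0.5],[0,0,0,0,0,0,0.5]],
  ],
)

```text
time: 19.0
tool_pos: [457.7, 382.8, 71.2]
tcp_rot: [179.9, -0.0, 103.8]
ft_force: [0.1, -0.2, 0.4]
finger_gap: 63.9
grip_force: 0.0
```

Call:
arm_command(
  targets=[
    [[-0.002,0,-0.03,0,0,0,0.5],[0,0,-0.03,0,0,0,0.5],[0,0,0,0,0,0,0.3],[0,0,0,0,0,0,-0.4],[0,0,0,0,0,0,-0.4],[0,0,0,0,0,0,-0.4],[0,0,0,0,0,0,-0.4],[0,0,0,0,0,0,-0.4]],
  ],
)

```text
time: 20.0
tool_pos: [456.9, 383.8, 12.7]
tcp_rot: [179.8, -0.1, 103.9]
ft_force: [-0.3, -0.9, 7.5]
finger_gap: 38.4
grip_force: 40.9
```

Call:
arm_command(
  targets=[
    [[0,0,0.04,0,0,0,-0.4],[0,0,0.04,0,0,0,-0.4],[0.0202,-0.0449,0,0,0,0,-0.4],[0.0202,-0.0449,0,0,0,0,-0.4],[0.0202,-0.0449,0,0,0,0,-0.4],[0.0202,-0.0449,0,0,0,0,-0.4],[0.0202,-0.0449,0,0,0,0,-0.4],[0.0202,-0.0449,-0.02,0,0,0,-0.4],[0.0202,-0.0449,-0.02,0,0,0,-0.4],[0,0,-0.01,0,0,0,-0.4]],
  ],
)

```text
time: 21.25
tool_pos: [597.6, 65.0, 39.8]
tcp_rot: [180.0, 0.1, 103.6]
ft_force: [-0.4, 0.5, -0.7]
finger_gap: 38.2
grip_force: 40.7
```

Call:
arm_command(
  targets=[
    [[0,0,-0.005,0,0,0,-0.4],[0,0,0,0,0,0,-0.4],[0,0,0,0,0,0,-0.4]],
  ],
)

```text
time: 21.62
tool_pos: [596.6, 69.5, 35.7]
tcp_rot: [179.9, 0.0, 104.0]
ft_force: [-1.3, 0.3, -1.2]
finger_gap: 39.2
grip_force: 40.7
```

Call:
arm_command(
  targets=[
    [[0.001,0,-0.01,0,0,0,-0.4],[0,0,-0.006,0,0,0,-0.4],[0,0,-0.002,0,0,0,-0.4],[0,0,0,0,0,0,-0.4],[0,0,0,0,0,0,-0.4]],
  ],
)

```text
time: 22.25
tool_pos: [597.3, 68.4, 16.7]
tcp_rot: [-180.0, -0.0, 103.9]
ft_force: [-1.6, 0.4, 1.8]
finger_gap: 38.4
grip_force: 40.9
```

Call:
arm_command(
  targets=[
    [[0,0,0,0,0,0,0.3],[0,0,0,0,0,0,0.3],[0,0,0,0,0,0,0.3],[0,0,0.03,0,0,0,0.3],[0,0,0.05,0,0,0,0.3],[0,0,0.06,0,0,0,0.3],[-0.0128,-0.0452,0,0,0,0.1225,0.3],[-0.0128,-0.0452,0,0,0,0.1225,0.3],[-0.0128,-0.0452,0,0,0,0.1225,0.3],[-0.0128,-0.0452,0,0,0,0.1225,0.3]],
  ],
)

```text
time: 23.5
tool_pos: [545.7, -113.8, 157.0]
tcp_rot: [180.0, 0.0, 132.2]
ft_force: [-0.5, 0.2, 0.2]
finger_gap: 55.5
grip_force: 0.0
```

Call:
arm_command(
  targets=[
    [[-0.0128,-0.0452,0,0,0,0.1225,0.3],[-0.0128,-0.0452,0,0,0,0.1225,0.3],[-0.0128,-0.0452,0,0,0,0.1225,0.3],[-0.0128,-0.0452,0,0,0,0.1225,0.3],[-0.0128,-0.0452,0,0,0,0.1225,0.3],[-0.0128,-0.0452,0,0,0,0.1225,0.3],[0,0,-0.05,0,0,0,0.3],[0,0,-0.04,0,0,0,0.3],[0,0,0,0,0,0,0.3],[0,0,0,0,0,0,0.3]],
  ],
)

```text
time: 24.75
tool_pos: [470.1, -384.2, 68.5]
tcp_rot: [-179.9, 0.1, 174.1]
ft_force: [0.3, -0.4, 1.1]
finger_gap: 55.7
grip_force: 0.0
```

Call:
arm_command(
  targets=[
    [[-0.001,0.001,-0.03,0,0,0,0.3],[0,0,-0.0275,0,0,0,0.3],[0,0,0,0,0,0,0.1],[0,0,0,0,0,0,-0.7],[0,0,0,0,0,0,-0.7],[0,0,0,0,0,0,-0.7],[0,0,0,0,0,0,-0.7],[0,0,0,0,0,0,-0.7]],
  ],
)

```text
time: 25.75
tool_pos: [470.1, -384.2, 12.3]
tcp_rot: [-179.8, 0.2, 174.1]
ft_force: [-0.7, 0.1, 6.4]
finger_gap: 26.8
grip_force: 41.3
```

Call:
arm_command(
  targets=[
    [[0,0,0.04,0,0,0,-0.7],[0,0,0.05,0,0,0,-0.7],[0,0,0.04,0,0,0,-0.7],[0.0084,0.047,0,0,0,-0.1021,-0.7],[0.0084,0.047,0,0,0,-0.1021,-0.7],[0.0084,0.047,0,0,0,-0.1021,-0.7],[0.0084,0.047,0,0,0,-0.1021,-0.7],[0.0084,0.047,0,0,0,-0.1021,-0.7],[0.0084,0.047,0,0,0,-0.1021,-0.7],[0.0084,0.047,0,0,0,-0.1021,-0.7]],
  ],
)

```text
time: 27.0
tool_pos: [527.8, -52.3, 140.7]
tcp_rot: [179.9, 0.1, 132.9]
ft_force: [1.4, -0.9, -2.0]
finger_gap: 27.0
grip_force: 40.4
```

Call:
arm_command(
  targets=[
    [[0.0084,0.047,0,0,0,-0.1021,-0.7],[0.0084,0.047,0,0,0,-0.1021,-0.7],[0.0084,0.047,0,0,0,-0.1021,-0.7],[0.0084,0.047,0,0,0,-0.1021,-0.7],[0.0084,0.047,-0.03,0,0,-0.1021,-0.7],[0,0,-0.05,0,0,0,-0.7],[0,0,-0.02,0,0,0,-0.7],[0,0,0,0,0,0,-0.7],[0,0,0,0,0,0,-0.7]],
  ],
)

```text
time: 28.12
tool_pos: [570.9, 181.0, 41.7]
tcp_rot: [179.8, 0.0, 103.8]
ft_force: [-0.5, -0.4, -0.6]
finger_gap: 27.2
grip_force: 40.3
```

Target TCP z is about 16.3, so 25 mm further down.

Call:
arm_command(
  targets=[
    [[0,-0.001,-0.015,0,0,0,-0.7],[0,0,-0.008,0,0,0,-0.7],[0,0,-0.001,0,0,0,-0.7],[0,0,0,0,0,0,-0.7],[0,0,0,0,0,0,-0.7]],
  ],
)

```text
time: 28.75
tool_pos: [569.6, 180.1, 15.9]
tcp_rot: [180.0, 0.0, 103.8]
ft_force: [-1.5, -0.6, 5.8]
finger_gap: 27.2
grip_force: 41.6
```

Call:
arm_command(
  targets=[
    [[0,0,0,0,0,0,0],[0,0,0,0,0,0,0],[0,0,0,0,0,0,0],[0,0,0.03,0,0,0,0],[0,0,0.06,0,0,0,0],[0,0,0.06,0,0,0,0],[-0.01,-0.05,0.05,0,0,0,0],[-0.01,-0.05,0.05,0,0,0,0],[-0.01,-0.05,0.05,0,0,0,0],[-0.01,-0.05,0,0,0,0,0]],
  ],
)

```text
time: 30.0
tool_pos: [534.5, -2.2, 301.8]
tcp_rot: [179.5, 0.2, 103.9]
ft_force: [1.0, -1.3, -0.8]
finger_gap: 43.3
grip_force: 0.0
```

Call:
arm_command(
  targets=[
    [[-0.01,-0.05,0,0,0,0,0],[-0.01,-0.05,0,0,0,0,0],[0,0,0,0,0,0,0],[0,0,0,0,0,0,0]],
  ],
)

```text
time: 30.5
tool_pos: [512.9, -100.7, 296.5]
tcp_rot: [180.0, -0.0, 103.8]
ft_force: [1.1, 0.7, -0.0]
finger_gap: 42.7
grip_force: 0.0
```

```bash
python3 - <<'E'
from bench import viewer
import cv2,pickle
m=viewer.camera_model("wrist"); im=viewer.snapshot("wrist"); pickle.dump((m,im),open("w3.pkl","wb"))
cv2.imwrite("pics/w3.png",im[:,:,::-1])
E
```

```text
(no output)
```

View pics/w3.png

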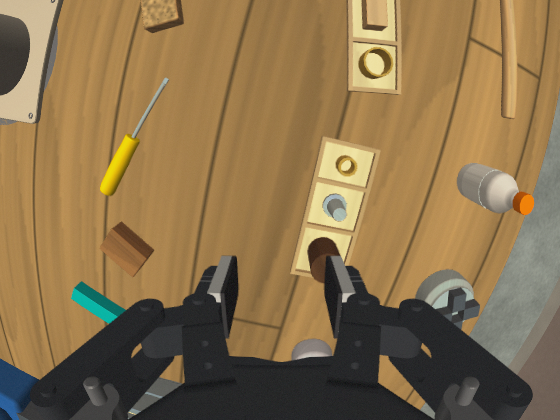

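w3 shows the collar (346,165), stopper (333,207), round blank (322,260) and ferrule (375,64) each in its compartment, with the square blank (375,10) partly in view. I'll clear the arm and check centring.

Call:
arm_command(
  targets=[
    [[-0.02,-0.05,0,0,0,0,0],[-0.03,-0.05,0,0,0,0,0],[-0.03,-0.05,0,0,0,0,0],[-0.03,-0.05,0,0,0,0,0],[-0.03,-0.05,0,0,0,0,0],[-0.03,-0.05,0,0,0,0,0],[0,0,0,0,0,0,0],[0,0,0,0,0,0,0]],
  ],
)

```text
time: 31.55
tool_pos: [343.8, -400.1, 296.4]
tcp_rot: [180.0, -0.0, 103.9]
ft_force: [-0.4, 0.9, 0.1]
finger_gap: 42.3
grip_force: 0.0
```

```bash
python3 - <<'E'
from bench import viewer
import cv2,numpy as np
t=viewer.snapshot("top")[:,:,::-1];s=viewer.snapshot("side")[:,:,::-1]
a=cv2.resize(t[135:200,110:370],(780,195),interpolation=cv2.INTER_CUBIC)
b=cv2.resize(s[170:300,150:345],(585,390),interpolation=cv2.INTER_CUBIC)
o=np.zeros((590,780,3),np.uint8);o[:195]=a;o[200:590,:585]=b
cv2.imwrite("pics/fin.png",o)
E
```

```text
(no output)
```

View pics/fin.png

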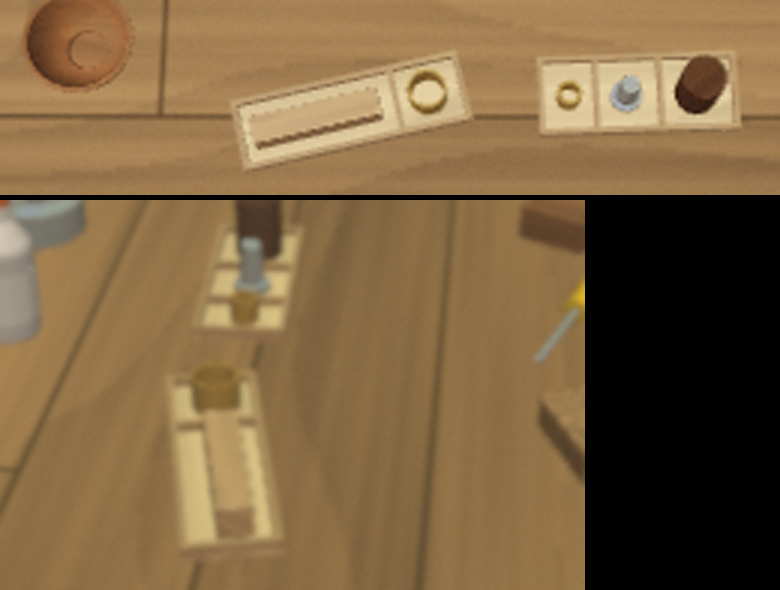

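The close-up shows all five pieces centred and upright in their compartments, and the bowl unmoved at about (78,42) in the crop.

```bash
python3 -c "
from bench import job
print(job.hand_in())"
```

```text
the job is handed in; nothing more can be done
None
```

Both kits are made up and the job is handed in at about 32 s; the final pictures show all five pieces in their compartments and the bowl where it was, but the hand-in returned no verdict.

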